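# Unload the UV whitening box with the draw hook

## Task

The bone bangles in the whitening box are done: first push the lamp dimmer on its roof all the way down to zero, then slide the shutter fully open and draw every bangle out with the draw hook, leaving them lying flat on the loading deck, clear of the mouth. Touch the clean bone only with the hook, never with the gripper or arm. When all are out, lay the hook back on its two rubber rests on the roof, tip to the rear as you found it, slide the shutter fully shut, and only then set the dimmer up to its red standby tick, disturbing nothing else on the bench.

Things in the scene. Friction and masses are not known exactly. Their poses are not given: they have to be found in the camera images.
- whitener: UV whitening box: grey steel box on a plywood board, fixed. Origin: middle of the mouth, at bench level. x runs level through the mouth into the bay, to the rear; y to the left seen that way (toward the robot's edge of the bench); z up. Box: x 0 to 184 mm, y within 97 mm, roof at z = 148 mm, with an amber window over the bay. The shutter rail runs on to a foot at y = -275 mm, 142 mm high
- deck (a point): point on the loading deck, the plywood in front of the mouth (whitener x = -70, y = 0, z = 84 mm). The deck spans whitener x from -126 to 0 mm, y within 158 mm, with a lip 6 mm wide and 6 mm high along both sides and the front. In front of it stand, fixed, a lidded wooden box 86 mm high and, farther on, a drawer chest 140 mm high and a vice. Axes as the whitener's
- mouth (a point): middle of the lower edge of the mouth (whitener x = 0, y = 0, z = 84 mm). The bay behind it is 166 mm wide (y within 83 mm), 170 mm deep and 54 mm high, open in front over its full width; its floor is flush with the deck. Axes as the whitener's
- hook_pad (a point): middle of the hook's rest, the upper faces of two black rubber strips across the roof (whitener x = 92, y = -45, z = 151 mm): two strips 14 mm long and 56 mm wide at whitener x = 47 and 137 mm, standing 3 mm above the roof, bear the handle; axes as the whitener's
- dimmer (a joint): lamp dimmer on the roof, in m: 0 = lamp off, at the end of the track nearest the mouth; 0.08 = full; the red standby tick on the roof marks 0.02. The grip moves along the whitener's +x as the value grows and stays where it is left (friction about 1.5 N, hard stops at both ends)
- dimmer_top (a point): centre of the top face of the dimmer's black grip, a block 20 mm along the track, 28 mm across it and 40 mm high
- shutter (a joint): sliding shutter in front of the mouth, in m: 0 = shut, 0.176 = fully open (hard stops). It opens toward the whitener's -y, away from the robot, and stays where it is left (friction about 1.5 N). Panel 176 mm wide, 6 mm thick, at whitener x from -13.5 to -7.5 mm, from 4 mm above the deck up to whitener z = 148 mm
- shutter_grip (a point): middle of the top end of the shutter's red grip, a block 20 mm along the slide direction (whitener y), 14 mm across it (whitener x), standing 35 mm above the panel's upper edge
- hook: draw hook, loose, 0.15 kg, balanced near the handle's middle. Origin: underside of the handle at its middle; x along the tool to the tip, z up. Wooden handle, flat sides and underside: x within 60 mm, 24 mm wide (y), 38 mm high. A 7 mm steel rod at z = 15 mm runs on to x = 190 mm, where the tip turns down to 10 mm below the underside. Starts lying upright on its rubber rests, x along the whitener's x, rod out over the rear of the box
- hook_tip (a point): lower end of the hook's 8 mm round tip, which points straight down (hook x = 190, z = -10 mm). With its lower end 2 or 3 mm above the deck or bay floor the tip stands inside a bangle's hole; 16 mm or more above the floor it passes over one, and the rod still clears the bay's ceiling up to 22 mm
- bangle_a: bone bangle, loose, a ring 72 mm across, 11 mm thick, hole at least 46 mm across. Origin: centre of its underside. z is its axis. Starts lying flat on the bay floor; absent in some runs
- bangle_b: bone bangle, loose, a ring 70 mm across, 12 mm thick, hole at least 46 mm across. Origin: centre of its underside. z is its axis. Starts lying flat on the bay floor; absent in some runs
- bangle_c: bone bangle, loose, a ring 70 mm across, 12 mm thick, hole at least 46 mm across. Origin: centre of its underside. z is its axis. Starts lying flat on the bay floor; absent in some runs
- bangle_d: bone bangle, loose, a ring 72 mm across, 11 mm thick, hole at least 46 mm across. Origin: centre of its underside. z is its axis. Starts lying flat on the bay floor; absent in some runs
- glue_bottle: bystander: white glue bottle with orange spout, 118 mm high, standing near the robot-side edge of the bench; origin under its middle
- wax_tin: bystander: open round tin of wax, 65 mm across, 22 mm high, origin under its middle
- sanding_block: bystander: cork sanding block 45 x 88 x 26 mm, origin under its middle

How it is judged:
By the outcome, as a careful person would: the job done as asked, in the order asked, and still so for the second after the job is handed in, with the robot touching nothing.
Of bangle_a, bangle_b, bangle_c, bangle_d only 3 to 4 are there at a start; the rules pass over those that are not, and their reading is None.
At some moment in a run one of bangle_a, bangle_b, bangle_c, bangle_d may be knocked a few centimetres aside while the robot is not near it.
Once in a run the grip may slacken for a moment while it holds something.
It also fails if it takes over 208 s, if anything falls off the work surface, if the arm or the gripper's body presses on something with over 40 N, if the wrist force passes 120 N, or if a joint passes its speed limit or range.

## Robot

A 6-joint arm with a two-finger parallel gripper is mounted at the origin on a cart in front of the work surface, level with it; the furniture and walls round the work are solid. World frame = base frame: x ahead of the robot, y to its left, z up, the work surface at z = 0. Lengths are in m, angles in rad, forces in N, time in s.
With the tool pointing down it reaches from about 0.425 to 0.95 m from the base axis. Payload 3.5 kg.
Tool frame: the origin (TCP) lies on the centre line of the jaws, within the pads' length; the fingertips stand 17 mm ahead of it and the grasp point (between the pads) lies 2 mm behind it; z points along the fingers, y is the line along which they close (so a half turn about z gives the same grasp; the last joint's range is limited). The gripper opens to 85 mm and grips with 20 to 120 N. Pads are 22 mm wide; open, the fingers measure 114 mm over their backs; the gripper's body (76 mm by 85 mm) begins 54 mm behind the grasp point. The pads swing forward as they close: fully open they stand 13 mm farther back than shut.
Start: joints at [0.959, 0.286, 1.577, -0, 1.279, -0.15], TCP at [0.301, 0.604, 0.248] pointing down, gripper open.
Joint ranges: [-2.77, 2.77], [-0.9, 2.22], [0.21, 2.48], [-1.53, 4.67], [0.24, 2.81], [-2.84, 2.84]. Speed limits (rad/s): [2.79, 2.79, 3.14, 3.14, 3.14, 3.14].

## Interface

Orientations are given as a unit quaternion [x, y, z, w].
In Python, from plant import ctrl gives the robot as it stands. The module is installed in compiled form; this text tells all that it offers.
- The arm moves only by the tool drive_tool, never from a script. Its argument "moves" is a list of rows, each a list of 3 entries, a list of its own where there are three numbers: the turn, a rotation vector about the tool's x, y, z in rad, then the shift along the tool's x, y, z in m, then the finger opening in m, from 0 to 0.0854. A call has 1 to 5 rows; each row shifts and turns the commanded pose from where the row before left it, along the tool's axes as they then stand; what a row does not reach is not made up. A row lasts 1/8 s, in which the tool goes at most 62.5 mm and 10.7 degrees, less where a joint would pass 70% of its speed; a pose out of reach is approached as far as the arm can. A call with a gripper value outside its range is refused whole. The fingers move at their own pace and stop on an object; "grip_force" is the grip in N (left out, the last holds). Time passes only in rows, so rows that do not move let the fingers close. It gives the time, the measured TCP pose, the force, the opening and the grip force at its end, in the units of the state.
- ctrl.get_state(): the state, without advancing time (a new reading comes with each control period).
- ctrl.read_camera(name): name is "scene" or "top" or "wrist"; returns a dict with "image" (384x512x3 uint8, red, green, blue), "fx", "fy", "cx", "cy" (pixels), "dist" ([k1, k2, p1, p2, k3] as OpenCV has them; the pictures are not rectified), "R" (3x3) and "t" (3): a world point X has camera coordinates R X + t. Camera axes: x right, y down, z forward; pixel columns grow to the right and rows downward; lengths in m; the calibration is good to about 2 mm. A picture is of the moment at which its call begins. There is no depth.
- ctrl.sign_off(): hands the job in; it is judged then, once.
The state is a dict: "time": time; "qpos": joint angles; "dq": joint speeds; "joint_efforts": joint torques, N m; "eef_pos": TCP position; "tcp_rot": TCP orientation; "contact_force": force on the tool from outside, world axes, zero at the start; "wrist_torque": the same for the moment, N m; "opening": opening from 0.0 (shut) to 1.0 (fully open); "finger_force": force on a finger pad.
Only numpy, scipy, OpenCV 4.12 (cv2) and the standard library are available. Lean on these libraries where they do the work, as an engineer would, in place of code of your own. Each camera call takes 0.05 s, during which the arm holds its last target. There are 200 camera calls.

## Working session

There is one attempt and no reset: what is moved stays moved. The work goes in short steps, Python scripts to look and compute and a tool call to move; the robot and the scene stay as the last step left them, time stands still between calls to the robot, and variables do not carry over. Pictures are saved under pics/ and viewed, at most 14 in all, crops included, and the job is handed in when it is done.

Besides the shell and the picture viewer there is one more tool, called after ">>>" as a command line: name --argument value ..., lists and objects as JSON in quotes. drive_tool: Moves the arm, as the interface text tells. Its arguments: {"type":"object","properties":{"moves":{"type":"array","items":{"type":"array"}},"grip_force":{"type":"number"}},"required":["moves"]}

```bash
mkdir -p pics; ls
python3 - <<'E'
from plant import ctrl
import cv2
for n in("scene","top"):
    c=ctrl.read_camera(n); cv2.imwrite(f"pics/{n}0.png",cv2.resize(c["image"][:,:,::-1],(768,576),interpolation=cv2.INTER_CUBIC)); print(n,c["fx"],c["cx"],c["cy"],c["dist"],c["R"],c["t"])
print(ctrl.get_state())
E
```

```text
pics
scene 446.4128766221272 258.92301827989303 185.2795462091911 [-0.0173271  0.         0.         0.         0.       ] [[-0.82588694 -0.56360088  0.01627277]
 [-0.31752851  0.44106182 -0.83942845]
 [ 0.46592532 -0.69844006 -0.54322654]] [0.4603247  0.15456645 1.44138284]
top 420.8220341566853 257.667220729421 191.11473794680415 [-0.06215786  0.          0.          0.          0.        ] [[-0.00220767 -0.99999033  0.00380286]
 [-0.99556099  0.00184003 -0.09410064]
 [ 0.09409273 -0.00399372 -0.99555543]] [0.19544368 0.44472321 1.28160662]
{'time': 0.1, 'qpos': array([ 9.59014041e-01,  2.87100059e-01,  1.57805960e+00,  1.70123849e-05,
        1.27859886e+00, -1.50020075e-01]), 'dq': array([ 0.00031116, -0.00251144, -0.00348649,  0.00079613,  0.00211917,
        0.00140431]), 'joint_efforts': array([ 2.92379009e-04, -4.07295978e+01, -2.93700010e+01, -1.39926869e-04,
        3.41864456e-03, -5.68356455e-07]), 'eef_pos': array([0.30038236, 0.60384462, 0.24705444]), 'tcp_rot': array([ 2.28837597e-01,  9.73464011e-01, -1.00228958e-03, -4.10146571e-04]), 'contact_force': array([ 0.2117127 , -0.5083846 , -0.55596239]), 'wrist_torque': array([-0.00019897,  0.01652212, -0.00678275]), 'finger_force': 0.0, 'opening': 0.9983588018157439}
```

View pics/scene0.png

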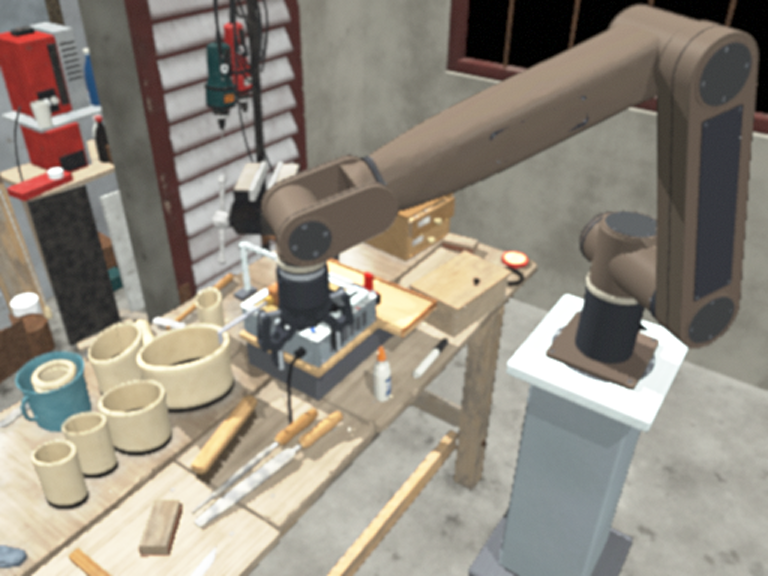

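View pics/top0.png

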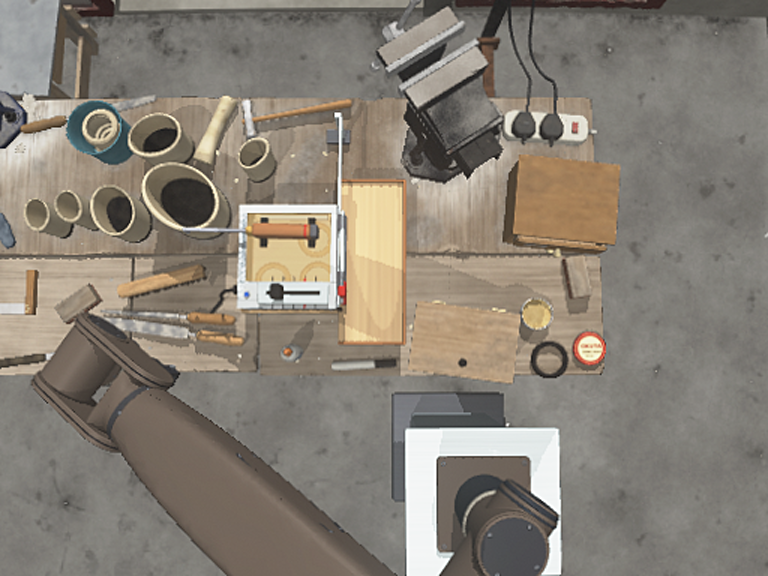

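Top view: the box spans (240-345, 205-310) with the mouth to the right. The dimmer grip is at (276,291), the red shutter grip at (343,291), the hook handle at (283,231), and bangles show through the window. Next I'll zoom in.

Run:
```python
import cv2
from plant import ctrl
c=ctrl.read_camera("top")["image"][:,:,::-1]
# crop orig px x 150-280, y 110-240
cv2.imwrite("pics/topc.png",cv2.resize(c[70:235,145:285],(0,0),fx=3.6*1,fy=3.6,interpolation=cv2.INTER_CUBIC))
w=ctrl.read_camera("wrist");cv2.imwrite("pics/w0.png",w["image"][:,:,::-1]);print(w["fx"],w["R"],w["t"],w["dist"])
```

```text
334.0748231148267 [[ 0.44533095  0.8953635  -0.00213413]
 [ 0.8584268  -0.42627959  0.28528783]
 [ 0.25452657 -0.12887949 -0.95843951]] [-0.67462059 -0.03740666  0.38005027] [0.02576343 0.         0.         0.         0.        ]
```

View pics/topc.png

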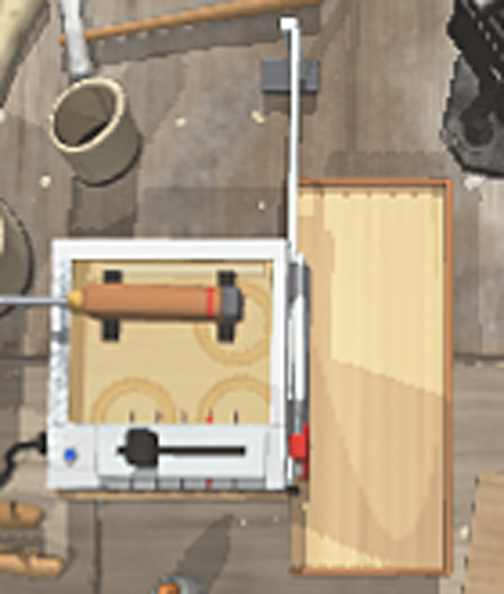

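View pics/w0.png

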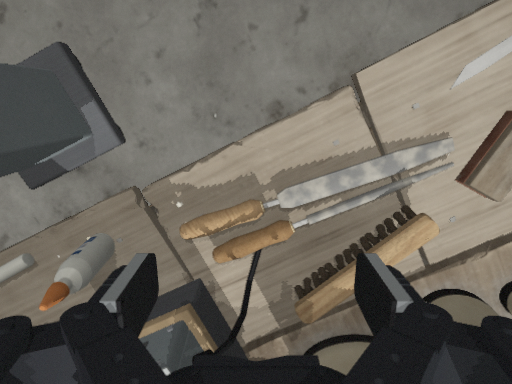

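```bash
cat > h.py <<'E'
import numpy as np, cv2
from plant import ctrl
from scipy.optimize import least_squares
from scipy.spatial.transform import Rotation as Ro
def cam(n):
    c=ctrl.read_camera(n); c["K"]=np.array([[c["fx"],0,c["cx"]],[0,c["fy"],c["cy"]],[0,0,1]]); return c
def proj(c,X): return cv2.projectPoints(np.atleast_2d(np.float64(X)),cv2.Rodrigues(c["R"])[0],c["t"],c["K"],np.array(c["dist"]))[0][:,0]
def back(c,uv,z):
    p=cv2.undistortPoints(np.float64(uv).reshape(-1,1,2),c["K"],np.array(c["dist"]))[:,0]
    d=np.c_[p,np.ones(len(p))]@c["R"]; o=-c["R"].T@c["t"]
    return o+d*((z-o[2])/d[:,2])[:,None]
def W2w(p,X):
    X=np.atleast_2d(X); a=p[2]; c,s=np.cos(a),np.sin(a)
    return np.c_[p[0]+c*X[:,0]-s*X[:,1],p[1]+s*X[:,0]+c*X[:,1],X[:,2]]
def w2W(p,X):
    X=np.atleast_2d(X); a=p[2]; c,s=np.cos(a),np.sin(a); d=X[:,:2]-p[:2]
    return np.c_[c*d[:,0]+s*d[:,1],-s*d[:,0]+c*d[:,1],X[:,2]]
E
python3 - <<'E'
from h import *
c=cam("top")
P=np.array([[184,-97,148],[0,-97,148],[184,97,148],[0,97,148],[-126,-158,90],[-126,158,90],[-10,-275,142]])/1e3
u=np.array([[52,240],[289,240],[49,490],[291,490],[451,181],[449,574],[288,22]])/3.6+[145,70]
# account for resize half-pixel
u+=0.5/3.6-0.5
r=least_squares(lambda p:(proj(c,W2w(p,P))-u).ravel(),[0.6,0.4,1.57])
p=r.x;print(p,r.fun.reshape(-1,2).round(2).tolist());np.save("p.npy",p)
q=lambda v:np.array(v)/3.6+[145,70]-.36
f=lambda v,z:(w2W(p,back(c,[q(v)],z))[0]*1e3).round(1)
print("hook butt,rod",f((242,302),.175),f((70,299),.17),f((210,302),.189))
print("dimmer",f((141,444),.188),"sgrip",f((299,438),.183))
for b in [(237,320),(237,415),(135,415)]:print("b",f(b,.095))
for n in("top","scene"):
    c=cam(n);im=cv2.resize(c["image"][:,:,::-1],(0,0),fx=2,fy=2,interpolation=cv2.INTER_CUBIC).copy()
    Q=np.vstack([P,np.array([[0,0,84],[47,-45,151],[137,-45,151],[-126,0,84],[-126,158,90]])/1e3])
    for a in proj(c,W2w(p,Q)):cv2.circle(im,tuple(int(v*2+.5) for v in a),2,(0,0,255),1)
    if n=="scene":cv2.imwrite("pics/sc1.png",cv2.resize(im[220:400,220:480],(0,0),fx=3,fy=3))
E
```

```text
[0.49110617 0.28836429 1.58122544] [[0.28, 1.22], [-0.72, 0.3], [0.37, 0.14], [-0.95, -0.63], [-2.08, 0.45], [0.11, -2.33], [2.97, 0.96]]
hook butt,rod [ 32.1 -43.9 175. ] [165.2 -49.  170. ] [ 54.9 -41.6 189. ]
dimmer [106.8  65.4 188. ] sgrip [-11.4  61.8 183. ]
b [ 44.6 -44.   95. ]
b [44.7 34.1 95. ]
b [127.7  33.1  95. ]
```

Run:
```python
from h import *
c=cam("top");print(-c["R"].T@c["t"])
P=np.array([[184,-97,148],[0,-97,148],[-126,-158,90],[-126,158,90],[47,-73,151],[137,-73,151]])/1e3
u=np.array([[52,240],[287,240],[451,181],[449,574],[227,271],[112,271]])/3.6+[145,70]
u+=0.5/3.6-0.5
r=least_squares(lambda p:(proj(c,W2w(p,P))-u).ravel(),[0.6,0.4,1.57])
p=r.x;print(p,r.fun.reshape(-1,2).round(2).tolist());np.save("p.npy",p)
q=lambda v:np.array(v)/3.6+[145,70]-.36
f=lambda v,z:(w2W(p,back(c,[q(v)],z))[0]*1e3).round(1)
print("hook butt,rod",f((242,302),.175),f((70,299),.17),f((210,302),.189))
print("dimmer",f((141,444),.188),"sgrip",f((299,438),.183))
for b in [(237,320),(237,415),(135,415)]:print("b",f(b,.095))
S=[]
E3=[([184,-97,148],[0,-97,148]),([0,-97,148],[0,97,148]),([0,97,148],[184,97,148]),([184,97,148],[184,-97,148]),([-126,-158,90],[-126,158,90]),([-126,158,90],[0,158,90]),([-126,-158,90],[0,-158,90]),([0,97,148],[0,97,84]),([184,97,148],[184,97,0]),([40,-73,151],[40,-17,151]),([144,-73,151],[144,-17,151])]
for n in("top","scene"):
    c=cam(n);s=4;im=cv2.resize(c["image"][:,:,::-1],(0,0),fx=s,fy=s,interpolation=cv2.INTER_CUBIC).copy()
    for a,b in E3:
        v=proj(c,W2w(p,np.array([a,b])/1e3)); v=((v+.5)*s-.5).round().astype(int).tolist()
        cv2.line(im,v[0],v[1],(255,0,255),1)
    S.append(im[70*s:215*s,150*s:275*s] if n=="top" else im[150*s:270*s,150*s:300*s])
h=560;S=[cv2.resize(i,(395,i.shape[0]*395//i.shape[1])) for i in S]
H=max(i.shape[0] for i in S)
cv2.imwrite("pics/ov.png",np.hstack([np.pad(i,((0,H-i.shape[0]),(0,0),(0,0))) for i in S]));
```

```text
[0.32259069 0.19974186 1.31701592]
[0.49080089 0.28822206 1.56588958] [[0.87, 0.34], [0.41, 0.4], [-1.21, 1.18], [-0.67, -1.56], [0.22, -0.11], [0.3, -0.15]]
hook butt,rod [ 33.  -43.7 175. ] [166.1 -46.7 170. ] [ 55.6 -41.  189. ]
dimmer [105.9  66.7 188. ] sgrip [-12.2  61.3 183. ]
b [ 45.4 -43.6  95. ]
b [44.3 34.5 95. ]
b [127.3  34.7  95. ]
```

View pics/ov.png

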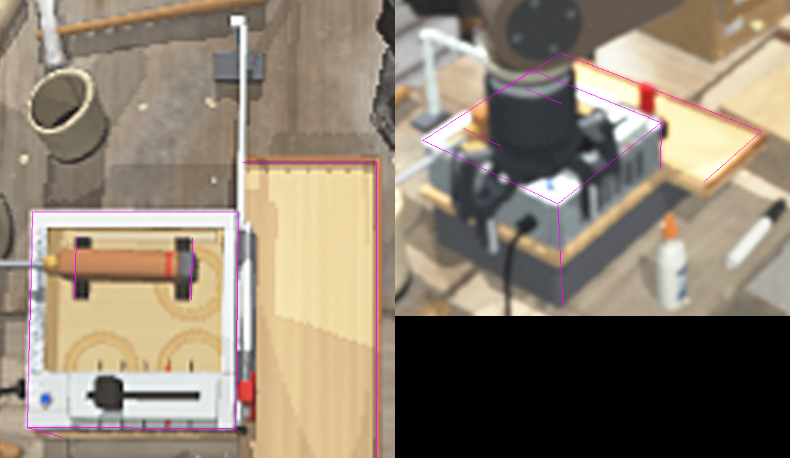

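>>> drive_tool --moves '[[[0, 0, 0.158], [0, 0, 0], 0.085], [[0, 0, 0.158], [0, 0, 0], 0.085], [[0, 0, 0.158], [0, 0, 0], 0.085], [[0, 0, 0.158], [0, 0, 0], 0.085], [[0, 0, 0.158], [0, 0, 0], 0.085]]'

```text
time: 1.12
eef_pos: [0.3007, 0.6043, 0.2484]
tcp_rot: [0.588, 0.809, 0.0, -0.0]
contact_force: [-0.1, -0.5, -0.4]
opening: 0.996
finger_force: 0.0
```

>>> drive_tool --moves '[[[0, 0, 0.158], [0, 0, 0], 0.085], [[0, 0, 0.158], [0, 0, 0], 0.085], [[0, 0, 0], [-0.05, 0.035, -0.02], 0.085], [[0, 0, 0], [-0.05, 0.035, -0.02], 0.085], [[0, 0, 0], [-0.05, 0.035, -0.02], 0.085]]'

```text
time: 1.75
eef_pos: [0.404, 0.4573, 0.3074]
tcp_rot: [0.706, 0.708, 0.0, 0.0]
contact_force: [0.7, 0.6, 0.2]
opening: 1.0
finger_force: 0.0
```

Run:
```python
from h import *
print({k:np.round(v,4) for k,v in ctrl.get_state().items()})
c=cam("wrist");cv2.imwrite("pics/w1.png",cv2.resize(c["image"][:,:,::-1],(768,576),interpolation=cv2.INTER_CUBIC));np.save("w1.npy",c,allow_pickle=True)
```

```text
{'time': np.float64(1.75), 'qpos': array([ 6.8110e-01,  1.0510e-01,  1.6786e+00, -1.0000e-04,  1.3574e+00,
        6.7740e-01]), 'dq': array([-7.827e-01, -3.850e-01,  1.364e-01,  5.000e-04,  2.379e-01,
       -7.671e-01]), 'joint_efforts': array([ 4.23910e+00, -3.30861e+01, -2.94399e+01,  5.17000e-02,
       -1.33000e-02,  4.13700e-01]), 'eef_pos': array([0.404 , 0.4573, 0.3074]), 'tcp_rot': array([7.058e-01, 7.084e-01, 2.000e-04, 1.000e-04]), 'contact_force': array([0.7243, 0.5797, 0.1877]), 'wrist_torque': array([-0.0027, -0.0157, -0.0025]), 'finger_force': np.float64(0.0), 'opening': np.float64(1.0001)}
```

View pics/w1.png

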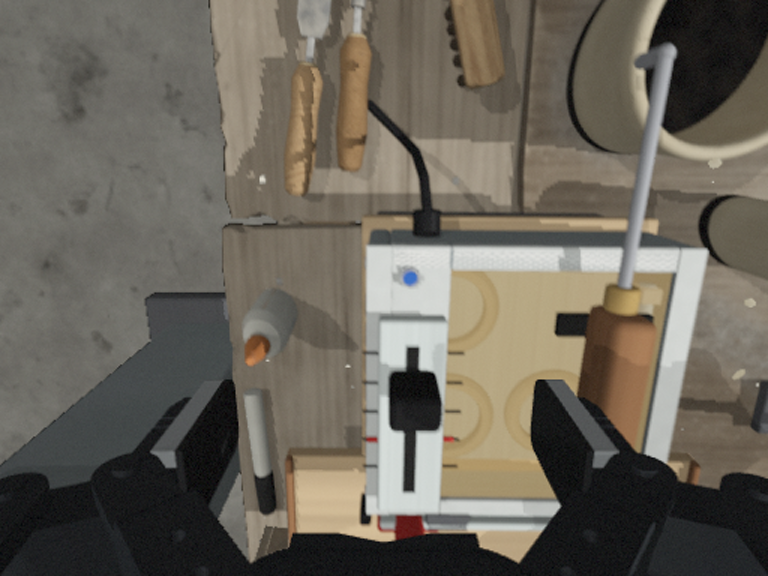

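Wrist view: roof corners at (367,247), (707,251) and (368,515). The red tick is at (450,440) and the dimmer top at (415,400). Three bangles are visible, the hook rod tip at (660,55).

Run:
```python
from h import *
c=np.load("w1.npy",allow_pickle=True).item()
q=lambda v:(np.atleast_2d(np.float64(v))+.5)/1.5-.5
P=np.array([[184,97,148],[184,-97,148],[0,97,148]])/1e3
u=q([[367,247],[707,251],[368,515]])
r=least_squares(lambda p:(proj(c,W2w(p,P))-u).ravel(),np.load("p.npy"))
p0=np.load("p.npy");print("top p",p0,"wrist p",r.x,r.fun.round(1))
p=r.x*.5+p0*.5
f=lambda v,z:(w2W(p,back(c,q(v),z))*1e3).round(1).tolist()
print("tick",f([[370,440],[450,440],[450,466],[455,353]],.148))
print("dimtop corners",f([[390,372],[436,374],[440,428],[393,430]],.188))
print("bang",f([[492,412],[519,415],[590,413],[497,311],[555,371],[455,376]],.095))
print("hook rod end,ferrule",f([[668,50]],.170),f([[627,285]],.17),"handle top end",f([[590,310],[655,316]],.185))
print("world dimmer", W2w(p,[.0,.066,.188]))
np.save("p2.npy",p)
# bottle
print("lid/chest")
c=cam("top")
g=lambda v,z:(w2W(p,back(c,q(v),z))*1e3).round(0).tolist()
print("chest top corners",g([[507,238],[519,155],[617,250]],.14),"box",g([[416,300],[410,372],[520,310]],.086))
```

```text
top p [0.49080089 0.28822206 1.56588958] wrist p [0.49099768 0.28901815 1.56477338] [ 0.8  0.6 -0.7 -0.2 -0.1 -0.6]
tick [[57.7, 95.5, 148.0], [58.2, 43.6, 148.0], [38.7, 42.7, 148.0], [119.2, 43.3, 148.0]]
dimtop corners [[125.0, 83.9, 188.0], [124.0, 59.2, 188.0], [91.3, 55.7, 188.0], [89.8, 81.8, 188.0]]
bang [[48.7, 4.7, 95.0], [46.4, -15.9, 95.0], [48.8, -69.0, 95.0], [129.1, 6.7, 95.0], [83.0, -39.2, 95.0], [78.2, 34.1, 95.0]]
hook rod end,ferrule [[285.0, -45.9, 170.0]] [[169.5, -44.4, 170.0]] handle top end [[160.0, -19.8, 185.0], [157.0, -53.7, 185.0]]
world dimmer [[0.42490027 0.28898079 0.188     ]]
lid/chest
chest top corners [[-321.0, -37.0, 140.0], [-347.0, -199.0, 140.0], [-532.0, -16.0, 140.0]] box [[-151.0, 77.0, 86.0], [-140.0, 217.0, 86.0], [-355.0, 96.0, 86.0]]
```

>>> drive_tool --moves '[[[0, 0, 0], [-0.029, 0.009, 0], 0.085], [[0, 0, 0], [-0.029, 0.009, 0], 0.085], [[0, 0, 0], [0, 0, 0.05], 0.085], [[0, 0, 0], [0, 0, 0.05], 0.085], [[0, 0, 0], [0, 0, 0.029], 0.085]]'

```text
time: 2.48
eef_pos: [0.4199, 0.4001, 0.1744]
tcp_rot: [0.706, 0.708, -0.002, -0.001]
contact_force: [0.4, -0.4, 0.8]
opening: 0.998
finger_force: 0.0
```

>>> drive_tool --moves '[[[0, 0, 0], [0, 0, 0], 0.015], [[0, 0, 0], [0, 0, 0], 0.015], [[0, 0, 0], [0, 0, 0], 0.015], [[0, 0, 0], [0, 0, 0], 0.015], [[0, 0, 0], [0, 0, 0], 0.015]]' --grip_force 40

```text
time: 3.1
eef_pos: [0.4201, 0.4017, 0.1806]
tcp_rot: [0.706, 0.708, -0.0, -0.002]
contact_force: [-7.6, -0.1, 6.8]
opening: 0.317
finger_force: 41.5
```

>>> drive_tool --moves '[[[0, 0, 0], [0, 0, 0], 0.015], [[0, 0, 0], [-0.015, 0, 0], 0.015], [[0, 0, 0], [-0.015, 0, 0], 0.015], [[0, 0, 0], [-0.015, 0, 0], 0.015], [[0, 0, 0], [-0.015, 0, 0], 0.015]]'

```text
time: 3.72
eef_pos: [0.4197, 0.3419, 0.1806]
tcp_rot: [0.706, 0.708, -0.0, -0.003]
contact_force: [-10.7, 2.5, 7.9]
opening: 0.322
finger_force: 41.7
```

>>> drive_tool --moves '[[[0, 0, 0], [-0.004, 0, 0], 0.015], [[0, 0, 0], [-0.003, 0, 0], 0.015], [[0, 0, 0], [-0.003, 0, 0], 0.015], [[0, 0, 0], [-0.002, 0, 0], 0.015], [[0, 0, 0], [0, 0, 0], 0.015]]'

```text
time: 4.35
eef_pos: [0.4197, 0.3347, 0.1807]
tcp_rot: [0.707, 0.707, 0.005, -0.006]
contact_force: [-9.2, 17.8, 3.0]
opening: 0.322
finger_force: 41.0
```

>>> drive_tool --moves '[[[0, 0, 0], [0, 0, 0], 0.06], [[0, 0, 0], [0, 0, 0], 0.06], [[0, 0, 0], [0, 0, -0.05], 0.085], [[0, 0, 0], [0, 0, -0.05], 0.085], [[0, 0, 0], [0, 0, -0.0], 0.085]]'

```text
time: 4.97
eef_pos: [0.4245, 0.3294, 0.284]
tcp_rot: [0.706, 0.708, 0.005, 0.002]
contact_force: [0.1, -1.4, 0.1]
opening: 0.994
finger_force: 0.0
```

Run:
```python
from h import *
c=cam("wrist");cv2.imwrite("pics/w2.png",cv2.resize(c["image"][:,:,::-1],(768,576),interpolation=cv2.INTER_CUBIC));np.save("w2.npy",c,allow_pickle=True);print(ctrl.get_state()["eef_pos"])
```

```text
[0.42317839 0.32878834 0.28077491]
```

View pics/w2.png

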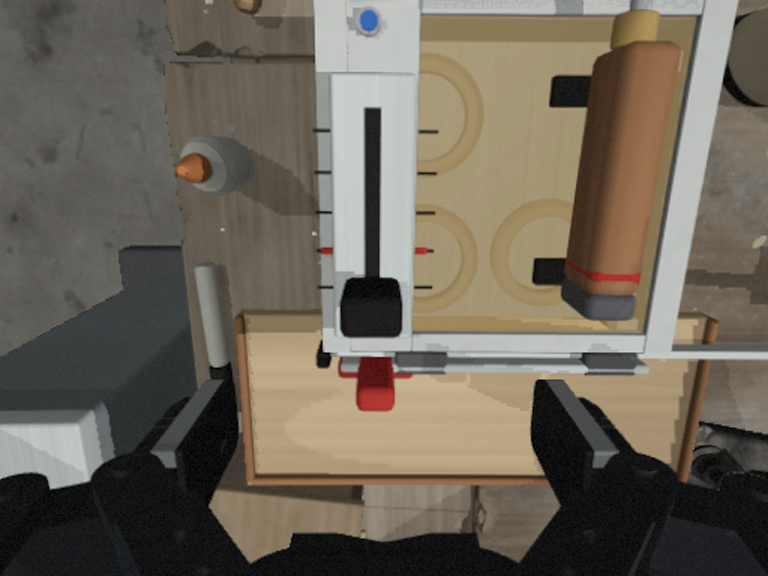

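The dimmer grip is at (372,308) with its tick at row 287, the shutter grip's top is around (377,400), and the three bangles haven't moved.

Run:
```python
from h import *
c=np.load("w2.npy",allow_pickle=True).item();p=np.load("p2.npy")
q=lambda v:(np.atleast_2d(np.float64(v))+.5)/1.5-.5
f=lambda v,z:(w2W(p,back(c,q(v),z))*1e3).round(1).tolist()
print("tick0",f([[425,287],[425,251]],.148))
print("dimtop front corners",f([[343,335],[400,335]],.188),"rear edge",f([[372,282],[372,310]],.188))
print("sgrip front top/ sides",f([[377,409],[358,395],[394,395],[376,390]],.183))
print("roof corners",f([[325,352],[645,354]],.148),"strips",f([[535,283],[533,260],[590,107],[551,76]],.151))
print("bang1 ",f([[476,257],[492,254],[588,254],[548,200],[548,305],[482,115],[430,55],[430,175],[430,205],[430,308]],.0955))
```

```text
tick0 [[40.6, 42.7, 148.0], [60.5, 43.3, 148.0]]
dimtop front corners [[27.8, 84.7, 188.0], [27.9, 57.7, 188.0]] rear edge [[53.9, 71.0, 188.0], [40.3, 71.0, 188.0]]
sgrip front top/ sides [[-14.0, 68.5, 183.0], [-6.2, 78.0, 183.0], [-6.1, 60.0, 183.0], [-3.4, 69.0, 183.0]]
roof corners [[2.3, 98.0, 148.0], [1.9, -82.7, 148.0]] strips [[43.9, -16.0, 151.0], [56.5, -13.8, 151.0], [132.3, -34.2, 151.0], [146.1, -13.8, 151.0]]
bang1  [[46.2, 5.4, 95.5], [48.2, -4.7, 95.5], [48.5, -66.1, 95.5], [82.5, -37.1, 95.5], [14.2, -44.0, 95.5], [131.8, 7.2, 95.5], [163.8, 39.1, 95.5], [97.2, 36.7, 95.5], [79.0, 36.1, 95.5], [11.7, 33.8, 95.5]]
```

>>> drive_tool --moves '[[[0, 0, 0], [0, 0, 0], 0.085], [[0, 0, 0], [-0.025, -0.001, 0], 0.085], [[0, 0, 0], [-0.025, 0, 0], 0.085], [[0, 0, 0], [0, 0, 0.03], 0.085], [[0, 0, 0], [0, 0, 0], 0.085]]'

```text
time: 5.65
eef_pos: [0.4187, 0.2774, 0.2434]
tcp_rot: [0.706, 0.708, -0.004, -0.002]
contact_force: [-0.3, 0.9, 0.3]
opening: 0.994
finger_force: 0.0
```

>>> drive_tool --moves '[[[0, 0, 0], [0, 0.003, 0.03], 0.085], [[0, 0, 0], [0, 0, 0.04], 0.085], [[0, 0, 0], [0, 0, 0], 0.01], [[0, 0, 0], [0, 0, 0], 0.01], [[0, 0, 0], [0, 0, 0], 0.01]]'

```text
time: 6.28
eef_pos: [0.425, 0.2793, 0.18]
tcp_rot: [0.706, 0.708, 0.002, 0.001]
contact_force: [-0.2, 1.0, -0.3]
opening: 0.368
finger_force: 0.0
```

>>> drive_tool --moves '[[[0, 0, 0], [0, 0, 0], 0.01], [[0, 0, 0], [0, 0, 0], 0.01], [[0, 0, 0], [0, 0.01, 0], 0.01], [[0, 0, 0], [0, 0.015, 0], 0.01], [[0, 0, 0], [0, 0.02, 0], 0.01]]'

```text
time: 6.9
eef_pos: [0.4698, 0.2789, 0.1798]
tcp_rot: [0.706, 0.708, 0.001, 0.001]
contact_force: [-1.6, -1.0, 7.7]
opening: 0.225
finger_force: 41.7
```

>>> drive_tool --moves '[[[0, 0, 0], [0, 0.025, 0], 0.01], [[0, 0, 0], [0, 0.025, 0], 0.01], [[0, 0, 0], [0, 0.025, 0], 0.01], [[0, 0, 0], [0, 0.025, 0], 0.01], [[0, 0, 0], [0, 0.018, 0], 0.01]]'

```text
time: 7.52
eef_pos: [0.5886, 0.278, 0.1799]
tcp_rot: [0.706, 0.708, -0.0, 0.001]
contact_force: [-2.3, -4.4, 5.8]
opening: 0.227
finger_force: 41.7
```

>>> drive_tool --moves '[[[0, 0, 0], [0, 0.006, 0], 0.01], [[0, 0, 0], [0, 0.004, 0], 0.01], [[0, 0, 0], [0, 0.004, 0], 0.01], [[0, 0, 0], [0, 0.003, 0], 0.01], [[0, 0, 0], [0, 0, 0], 0.01]]'

```text
time: 8.15
eef_pos: [0.5975, 0.278, 0.1797]
tcp_rot: [0.706, 0.709, -0.009, -0.005]
contact_force: [-24.7, -7.9, 17.8]
opening: 0.218
finger_force: 43.8
```

>>> drive_tool --moves '[[[0, 0, 0], [0, -0.005, 0], 0.05], [[0, 0, 0], [0, 0, 0], 0.06], [[0, 0, 0], [0, 0, -0.05], 0.08], [[0, 0, 0], [0, 0, -0.03], 0.08], [[0, 0, 0], [0, 0, 0], 0.08]]'

```text
time: 8.78
eef_pos: [0.6009, 0.2797, 0.2617]
tcp_rot: [0.706, 0.708, 0.003, 0.002]
contact_force: [-0.1, 0.3, 0.3]
opening: 0.938
finger_force: 0.0
```

>>> drive_tool --moves '[[[0, 0, 0], [0.05, -0.03, 0], 0.08], [[0, 0, 0], [0.05, -0.03, 0], 0.08], [[0, 0, 0], [0, 0, 0], 0.08], [[0, 0, 0], [0, 0, 0], 0.08]]'

```text
time: 9.28
eef_pos: [0.5383, 0.3787, 0.256]
tcp_rot: [0.706, 0.708, -0.001, -0.0]
contact_force: [0.2, -0.5, 0.7]
opening: 0.937
finger_force: 0.0
```

Run:
```python
from h import *
print(ctrl.get_state()["eef_pos"],ctrl.get_state()["tcp_rot"])
c=cam("top");cv2.imwrite("pics/t2.png",cv2.resize(c["image"][60:260,140:310,::-1],(0,0),fx=3,fy=3,interpolation=cv2.INTER_CUBIC))
```

```text
[0.53832529 0.37872969 0.25599146] [ 7.05840940e-01  7.08369468e-01 -1.12188869e-03 -7.89156348e-05]
```

View pics/t2.png

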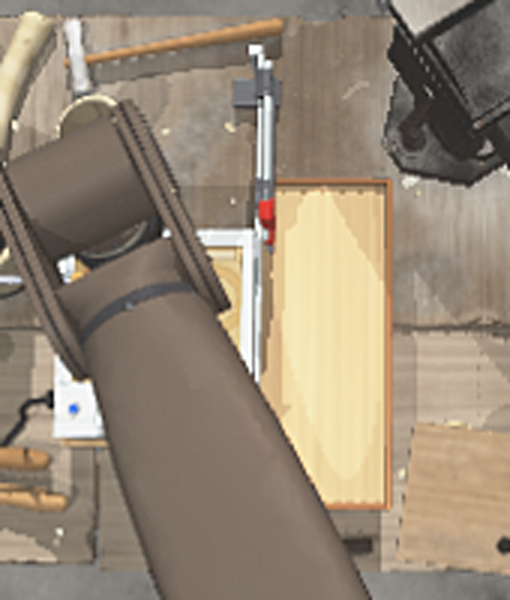

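The shutter is open, with its red grip at (267,210) beside the mouth. Next I'll grasp the hook.

>>> drive_tool --moves '[[[0, 0, 0], [0.002, -0.002, 0.03], 0.08], [[0, 0, 0], [0, 0, 0.035], 0.08], [[0, 0, 0], [0, 0, 0.016], 0.08], [[0, 0, 0], [0, 0, 0], 0.08], [[0, 0, 0], [0, 0, 0], 0.015]]' --grip_force 70

```text
time: 9.95
eef_pos: [0.5377, 0.3811, 0.1784]
tcp_rot: [0.706, 0.708, 0.001, 0.0]
contact_force: [0.4, 0.0, 0.2]
opening: 0.748
finger_force: 0.0
```

>>> drive_tool --moves '[[[0, 0, 0], [0, 0, 0], 0.015], [[0, 0, 0], [0, 0, 0], 0.015], [[0, 0, 0], [0, 0, 0], 0.015], [[0, 0, 0], [0, 0, 0], 0.015]]'

```text
time: 10.45
eef_pos: [0.5371, 0.3814, 0.1782]
tcp_rot: [0.706, 0.708, 0.001, 0.0]
contact_force: [-0.6, 0.2, 5.5]
opening: 0.271
finger_force: 47.9
```

>>> drive_tool --moves '[[[0, 0, 0], [0, 0, -0.015], 0.015], [[0, 0, 0], [0, 0, -0.035], 0.015], [[0, 0, 0], [-0.03, 0, 0], 0.015], [[0, 0, 0], [-0.05, 0, 0], 0.015], [[0, 0, 0], [-0.05, 0, 0], 0.015]]'

```text
time: 11.08
eef_pos: [0.5364, 0.2498, 0.2265]
tcp_rot: [0.706, 0.709, -0.0, -0.0]
contact_force: [1.3, -0.0, -2.2]
opening: 0.262
finger_force: 73.4
```

>>> drive_tool --moves '[[[0, 0, 0], [-0.05, 0, 0], 0.015], [[0, 0, 0], [-0.05, -0.02, 0], 0.015], [[0, 0, 0], [-0.05, -0.03, 0], 0.015], [[0, 0, 0], [-0.05, -0.03, 0], 0.015], [[0, 0, 0], [0, 0, 0], 0.015]]'

```text
time: 11.7
eef_pos: [0.4556, 0.0484, 0.2262]
tcp_rot: [0.708, 0.707, -0.001, -0.0]
contact_force: [0.8, -0.6, -1.1]
opening: 0.264
finger_force: 73.4
```

Run:
```python
from h import *
p=np.load("p2.npy");s=ctrl.get_state();print(w2W(p,s["eef_pos"]),s["tcp_rot"],s["opening"],s["qpos"])
c=cam("wrist");cv2.imwrite("pics/w3.png",c["image"][:,:,::-1]);np.save("w3.npy",c,allow_pickle=True)
```

```text
[[-0.24037331  0.03401511  0.22616558]] [ 7.07703400e-01  7.06509222e-01 -7.17196740e-04 -3.21094710e-04] 0.26435201365349126 [-1.15760702e-01 -1.88306790e-01  2.11163594e+00 -7.71948984e-04
  1.21965805e+00 -1.13805847e-01]
```

View pics/w3.png

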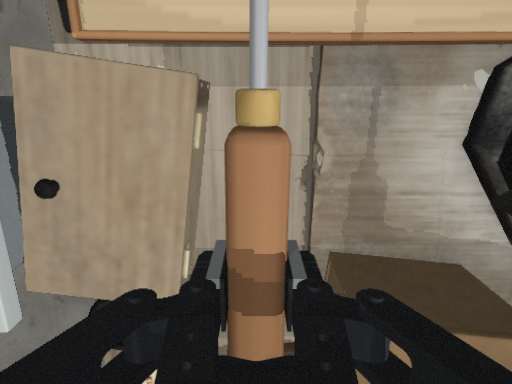

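The hook sits straight in the grip. The lid box is left of it and the chest is clear to the right. I'll lower it in front of the mouth and go in over the first bangle.

>>> drive_tool --moves '[[[0, 0, 0], [0, 0, 0.04], 0.015], [[0, 0, 0], [0, 0, 0.035], 0.015], [[0, 0, 0], [0, 0, 0.011], 0.015], [[0, 0, 0], [0, 0, 0], 0.015], [[0, 0, 0], [0, 0, 0], 0.015]]'

```text
time: 12.38
eef_pos: [0.4589, 0.051, 0.1424]
tcp_rot: [0.706, 0.708, 0.001, 0.001]
contact_force: [0.4, -0.1, -1.2]
opening: 0.266
finger_force: 73.4
```

>>> drive_tool --moves '[[[0, 0, 0], [0.01, 0, 0.003], 0.015], [[0, 0, 0], [0.03, 0, 0], 0.015], [[0, 0, 0], [0.03, 0, 0], 0.015], [[0, 0, 0], [0.014, 0, 0], 0.015], [[0, 0, 0], [0, 0, 0], 0.015]]'

```text
time: 13.0
eef_pos: [0.4574, 0.1355, 0.138]
tcp_rot: [0.705, 0.709, 0.0, 0.0]
contact_force: [0.1, -0.5, -2.3]
opening: 0.269
finger_force: 73.4
```

>>> drive_tool --moves '[[[0, 0, 0], [0, 0, 0], 0.015], [[0, 0, 0], [0, 0, 0.005], 0.015], [[0, 0, 0], [0, 0, 0.005], 0.015], [[0, 0, 0], [0, 0, 0.003], 0.015], [[0, 0, 0], [0, 0, 0], 0.015]]'

```text
time: 13.62
eef_pos: [0.457, 0.1346, 0.1242]
tcp_rot: [0.706, 0.708, -0.0, -0.0]
contact_force: [0.3, -0.2, -1.5]
opening: 0.27
finger_force: 73.4
```

Run:
```python
from h import *
p=np.load("p2.npy");s=ctrl.get_state();print(w2W(p,s["eef_pos"]),s["tcp_rot"],s["opening"],s["contact_force"])
a=cam("wrist")["image"];b=cam("top")["image"];s=cam("scene")["image"]
im=np.hstack([cv2.resize(a,(400,300)),cv2.resize(b[100:235,140:300],(400,338),interpolation=3)[:300]])
cv2.imwrite("pics/m4.png",np.vstack([im,np.hstack([cv2.resize(s[140:260,130:290],(400,300),interpolation=3),im[:,:400]*0])])[:,:,::-1])
```

```text
[[-0.15418686  0.03306065  0.12418935]] [ 7.06179416e-01  7.08032733e-01 -3.99038618e-04 -3.48773802e-04] 0.2703285031604186 [ 0.30010669 -0.24781821 -1.48766703]
```

View pics/m4.png

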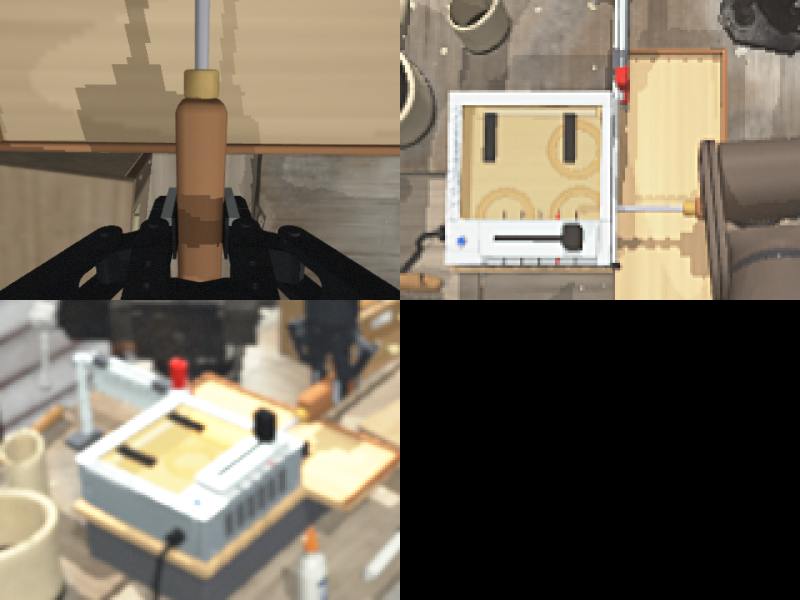

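Only three bangles are in the bay, and the hook tip is in the first hole at about whitener (36,33). Drawing it out now.

>>> drive_tool --moves '[[[0, 0, 0], [-0.01, 0, 0], 0.015], [[0, 0, 0], [-0.015, 0, 0], 0.015], [[0, 0, 0], [-0.015, 0, 0], 0.015], [[0, 0, 0], [-0.015, 0, 0], 0.015], [[0, 0, 0], [-0.015, 0, 0], 0.015]]'

```text
time: 14.4
eef_pos: [0.4575, 0.0635, 0.1248]
tcp_rot: [0.706, 0.708, 0.0, 0.0]
contact_force: [-0.9, 0.3, -0.8]
opening: 0.268
finger_force: 73.4
```

>>> drive_tool --moves '[[[0, 0, 0], [-0.015, 0, 0], 0.015], [[0, 0, 0], [-0.015, 0, 0], 0.015], [[0, 0, 0], [-0.006, 0, 0], 0.015], [[0, 0, 0], [0, 0, 0], 0.015], [[0, 0, 0], [0, 0, 0], 0.015]]'

```text
time: 15.02
eef_pos: [0.4575, 0.029, 0.1246]
tcp_rot: [0.706, 0.708, -0.0, -0.0]
contact_force: [-0.6, -0.2, -1.2]
opening: 0.267
finger_force: 73.4
```

Run:
```python
from h import *
p=np.load("p2.npy");s=ctrl.get_state();print(w2W(p,s["eef_pos"]),s["tcp_rot"],s["opening"],s["contact_force"],s["qpos"])
c=cam("wrist");np.save("w5.npy",c,allow_pickle=True);b=cam("top")["image"]
im=np.hstack([cv2.resize(c["image"],(400,300)),cv2.resize(b[100:220,140:300],(400,300),interpolation=3)])
cv2.imwrite("pics/m5.png",im[:,:,::-1])
```

```text
[[-0.25982176  0.03197275  0.1246086 ]] [ 7.05916980e-01  7.08294570e-01 -1.01475095e-04 -9.56591515e-05] 0.2666645334252765 [-0.56016485 -0.17607762 -1.23082519] [-1.58639556e-01 -5.41991208e-02  2.19384569e+00 -6.24493617e-05
  1.00221999e+00 -1.61968346e-01]
```

View pics/m5.png

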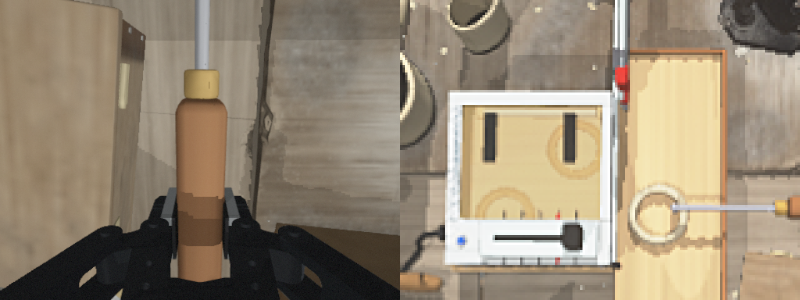

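The first bangle is out at about (658,215), with the tip in its hole. Next I'll swing it sideways toward the robot.

>>> drive_tool --moves '[[[0, 0, -0.07], [0.001, 0, 0], 0.015], [[0, 0, -0.09], [0.003, 0, 0], 0.015], [[0, 0, -0.09], [0.003, 0, 0], 0.015], [[0, 0, -0.09], [0.003, 0, 0], 0.015], [[0, 0, -0.09], [0.003, 0, 0], 0.015]]'

```text
time: 15.75
eef_pos: [0.4551, 0.042, 0.1247]
tcp_rot: [0.537, 0.843, 0.0, 0.0]
contact_force: [0.6, -0.4, -1.1]
opening: 0.266
finger_force: 73.5
```

>>> drive_tool --moves '[[[0, 0, -0.06], [0.002, 0, 0], 0.015], [[0, 0, 0], [0, 0, 0], 0.015], [[0, 0, 0], [0, 0, 0], 0.015]]'

```text
time: 16.12
eef_pos: [0.4543, 0.0434, 0.1247]
tcp_rot: [0.513, 0.858, -0.0, 0.0]
contact_force: [-0.4, 0.3, -1.7]
opening: 0.27
finger_force: 73.4
```

```bash
cat >> h.py <<'E'
def tip(off=.037):
    p=np.load("p2.npy");s=ctrl.get_state();R=Ro.from_quat(s["tcp_rot"]).as_matrix()
    t=s["eef_pos"]+R@[.190,0,off]
    print("tip",(w2W(p,t)[0]*1e3).round(1),"tcp",(w2W(p,s["eef_pos"])[0]*1e3).round(1),"yaw",round(np.arctan2(R[1,0],R[0,0])-p[2],3),"open",round(s["opening"],3),"F",s["contact_force"].round(1),"t",s["time"])
def ringpos(ref=None):
    """deck bangles: bright low-saturation pixels in top view, deck region -> centre W"""
    p=np.load("p2.npy");c=cam("top");im=c["image"];n=400
    gx,gy=np.meshgrid(np.arange(-.12,.0,.001),np.arange(-.152,.152,.001))
    G=np.c_[gx.ravel(),gy.ravel(),np.full(gx.size,.0955)]
    uv=proj(c,W2w(p,G)).astype(np.float32).reshape(gx.shape+(2,))
    return cv2.remap(im,uv[...,0],uv[...,1],cv2.INTER_CUBIC)
E
python3 - <<'E'
from h import *
tip()
r=ringpos();b=cam("top")["image"]
cv2.imwrite("pics/m6.png",np.hstack([cv2.resize(b[100:220,140:300],(533,400),interpolation=3),cv2.resize(r,None,fx=1.3,fy=1.3)[:400]])[:,:,::-1])
E
```

```text
tip [-78.5 126.   87.7] tcp [-245.4   35.2  124.7] yaw 0.498 open 0.27 F [-0.4  0.3 -1.7] t 16.125Traceback (most recent call last):
  File "<stdin>", line 4, in <module>
    return _nx.concatenate(arrs, 1, dtype=dtype, casting=casting)
           ~~~~~~~~~~~~~~~^^^^^^^^^^^^^^^^^^^^^^^^^^^^^^^^^^^^^^^
ValueError: all the input array dimensions except for the concatenation axis must match exactly, but along dimension 0, the array at index 0 has size 400 and the array at index 1 has size 395
```

>>> drive_tool --moves '[[[0, 0, 0], [0, 0, -0.008], 0.015], [[0, 0, 0], [0, 0, -0.01], 0.015], [[0, 0, 0.1], [0, 0, -0.003], 0.015], [[0, 0, 0.13], [0, 0, 0], 0.015], [[0, 0, 0.13], [0, 0, 0], 0.015]]'

```text
time: 16.85
eef_pos: [0.4548, 0.0432, 0.1468]
tcp_rot: [0.66, 0.751, 0.0, 0.001]
contact_force: [-0.4, -0.4, -1.4]
opening: 0.266
finger_force: 73.3
```

>>> drive_tool --moves '[[[0, 0, 0.13], [0, 0, 0], 0.015], [[0, 0, 0], [0, 0, 0], 0.015], [[0, 0, 0], [0, 0, 0], 0.015]]'

```text
time: 17.23
eef_pos: [0.4545, 0.0432, 0.1462]
tcp_rot: [0.705, 0.709, 0.0, 0.0]
contact_force: [0.7, 0.3, -0.4]
opening: 0.27
finger_force: 73.3
```

```bash
cat >> h.py <<'E'
def find(r,n=3):
    hsv=cv2.cvtColor(r,cv2.COLOR_RGB2HSV).astype(np.float32);S=cv2.GaussianBlur(255-hsv[...,1],(0,0),2)
    yy,xx=np.mgrid[-40:41,-40:41];d=np.hypot(xx,yy)
    T=np.where((d<35)&(d>24),1.,0).astype(np.float32);m=((d<40)).astype(np.float32)
    P=cv2.copyMakeBorder(S,20,20,20,20,cv2.BORDER_REPLICATE)
    M=cv2.matchTemplate(P,T,cv2.TM_CCOEFF_NORMED)
    for _ in range(n):
        _,v,_,l=cv2.minMaxLoc(M);print("ring W",-120+l[0]-20+40,-152+l[1]-20+40,round(v,2));cv2.circle(M,l,45,-1,-1)
E
python3 - <<'E'
from h import *
tip();r=ringpos();cv2.imwrite("pics/deck1.png",r[:,:,::-1]);find(r)
E
```

```text
tip [-55.6  37.  109.2] tcp [-245.6   35.   146.2] yaw 0.01 open 0.27 F [ 0.7  0.3 -0.4] t 17.225
ring W -70 105 0.79
ring W -62 1 0.26
ring W -61 -90 0.26
```

>>> drive_tool --moves '[[[0, 0, 0], [0.03, 0, 0.006], 0.015], [[0, 0, 0], [0.035, 0, 0], 0.015], [[0, 0, 0], [0.04, 0, 0], 0.015], [[0, 0, 0], [0.035, 0, 0], 0.015], [[0, 0, 0], [0.015, 0, 0], 0.015]]'

```text
time: 17.9
eef_pos: [0.4533, 0.1993, 0.1392]
tcp_rot: [0.705, 0.709, -0.001, -0.0]
contact_force: [-0.2, -0.6, -3.3]
opening: 0.266
finger_force: 73.1
```

>>> drive_tool --moves '[[[0, 0, 0], [0.008, 0, 0], 0.015], [[0, 0, 0], [0, 0, 0], 0.015], [[0, 0, 0], [0, 0, 0], 0.015]]'

```text
time: 18.27
eef_pos: [0.4535, 0.2059, 0.1393]
tcp_rot: [0.706, 0.708, -0.0, -0.0]
contact_force: [-1.1, 1.7, -4.3]
opening: 0.266
finger_force: 73.0
```

```bash
cat >> h.py <<'E'
def bay():
    p=np.load("p2.npy");c=cam("top")
    gx,gy=np.meshgrid(np.arange(0,.184,.001),np.arange(-.097,.097,.001))
    uv=proj(c,W2w(p,np.c_[gx.ravel(),gy.ravel(),np.full(gx.size,.0955)])).astype(np.float32).reshape(gx.shape+(2,))
    return cv2.remap(c["image"],uv[...,0],uv[...,1],cv2.INTER_CUBIC)
E
python3 - <<'E'
from h import *
tip()
cv2.imwrite("pics/m6.png",cv2.resize(np.vstack([bay(),ringpos()[:, :]] if 0 else [bay()]),None,fx=3,fy=3)[:,:,::-1])
E
```

```text
tip [107.1  38.4 102.4] tcp [-82.9  36.9 139.3] yaw 0.008 open 0.266 F [-1.1  1.7 -4.3] t 18.275
```

View pics/m6.png

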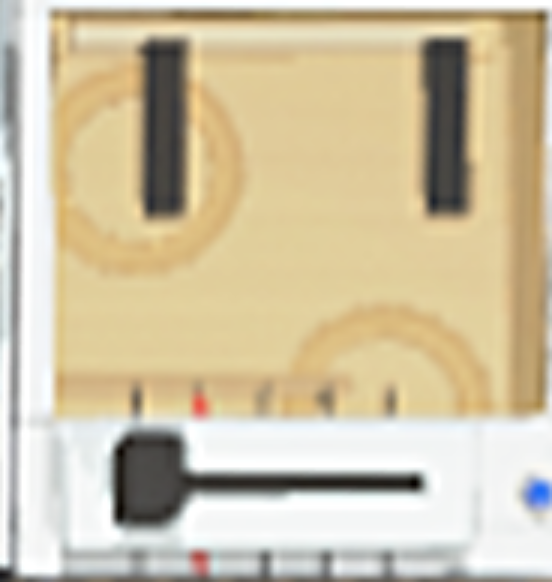

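Rings in the bay: ring 3 is centred near whitener (130,39) and ring 2 near (45,-41). The tip is just short of ring 3's hole, so I'll advance a little.

>>> drive_tool --moves '[[[0, 0, 0], [0.004, 0, 0], 0.015], [[0, 0, 0], [0.004, 0, 0], 0.015], [[0, 0, 0], [0, 0, 0], 0.015], [[0, 0, 0], [0, 0, 0], 0.015]]'

```text
time: 18.82
eef_pos: [0.4538, 0.2145, 0.1395]
tcp_rot: [0.706, 0.708, 0.0, -0.0]
contact_force: [1.1, 0.3, -6.2]
opening: 0.264
finger_force: 72.8
```

>>> drive_tool --moves '[[[0, 0, 0], [0, 0, 0.003], 0.015], [[0, 0, 0], [0, 0, 0.003], 0.015], [[0, 0, 0], [0, 0, 0.002], 0.015], [[0, 0, 0], [0, 0, 0], 0.015], [[0, 0, 0], [0, 0, 0], 0.015]]'

```text
time: 19.45
eef_pos: [0.4539, 0.2144, 0.1319]
tcp_rot: [0.706, 0.708, 0.0, 0.0]
contact_force: [0.1, -0.3, -1.7]
opening: 0.269
finger_force: 73.2
```

Run:
```python
from h import *
tip()
```

```text
tip [115.5  38.1  94.9] tcp [-74.5  36.5 131.9] yaw 0.008 open 0.269 F [ 0.1 -0.3 -1.7] t 19.45
```

>>> drive_tool --moves '[[[0, 0, 0], [0, 0, 0.003], 0.015], [[0, 0, 0], [0, 0, 0.003], 0.015], [[0, 0, 0], [0, 0, 0.001], 0.015], [[0, 0, 0], [-0.005, 0, 0], 0.015], [[0, 0, 0], [-0.01, 0, 0], 0.015]]'

```text
time: 20.08
eef_pos: [0.4539, 0.199, 0.1248]
tcp_rot: [0.706, 0.708, 0.0, 0.0]
contact_force: [0.2, 0.2, -2.2]
opening: 0.267
finger_force: 73.2
```

>>> drive_tool --moves '[[[0, 0, 0], [-0.015, 0, 0], 0.015], [[0, 0, 0], [-0.015, 0, 0], 0.015], [[0, 0, 0], [0, 0, 0], 0.015], [[0, 0, 0], [0, 0, 0], 0.015]]'

```text
time: 20.58
eef_pos: [0.454, 0.1691, 0.1248]
tcp_rot: [0.706, 0.708, 0.0, 0.0]
contact_force: [-0.0, 0.4, -1.6]
opening: 0.267
finger_force: 73.2
```

```bash
cat >> h.py <<'E'
def findbay(n=3):
    r=bay();g=cv2.GaussianBlur(r[...,2].astype(np.float32),(0,0),1.5)
    yy,xx=np.mgrid[-40:41,-40:41];d=np.hypot(xx,yy)
    T=np.where((d<35)&(d>24),0.,1).astype(np.float32);M0=(d<39).astype(np.float32)
    A=g.copy(); A[135:]=np.median(g[60:130,20:170]); 
    for name,S in(("dark",A),):
        P=cv2.copyMakeBorder(S,40,40,40,40,cv2.BORDER_REPLICATE)
        M=cv2.matchTemplate(P,T,cv2.TM_CCOEFF_NORMED)
        for _ in range(n):
            _,v,_,l=cv2.minMaxLoc(M);print("bay ring W",l[0],-97+l[1],round(v,2));cv2.circle(M,l,40,-1,-1)
E
python3 - <<'E'
from h import *
tip();findbay()
E
```

```text
tip [70.2 37.7 87.9] tcp [-119.8   36.2  124.8] yaw 0.008 open 0.267 F [-0.   0.4 -1.6] t 20.575
bay ring W 82 34 0.46
bay ring W 123 -49 0.28
bay ring W 79 -62 0.27
```

>>> drive_tool --moves '[[[0, 0, 0], [-0.015, 0, 0], 0.015], [[0, 0, 0], [-0.015, 0.001, 0], 0.015], [[0, 0, 0], [-0.015, 0.001, 0], 0.015], [[0, 0, 0], [-0.015, 0.001, 0], 0.015], [[0, 0, 0], [-0.015, 0.006, 0], 0.015]]'

```text
time: 21.25
eef_pos: [0.4632, 0.0932, 0.1246]
tcp_rot: [0.706, 0.708, -0.0, -0.0]
contact_force: [0.7, 0.5, -0.9]
opening: 0.269
finger_force: 73.4
```

>>> drive_tool --moves '[[[0, 0, 0], [-0.013, 0.006, 0], 0.015], [[0, 0, 0], [-0.013, 0.006, 0], 0.015], [[0, 0, 0], [-0.013, 0.006, 0], 0.015], [[0, 0, 0], [-0.014, 0, 0], 0.015], [[0, 0, 0], [-0.014, 0, 0], 0.015]]'

```text
time: 21.88
eef_pos: [0.4813, 0.0266, 0.1246]
tcp_rot: [0.706, 0.708, -0.0, -0.0]
contact_force: [0.0, 0.8, -1.5]
opening: 0.27
finger_force: 73.4
```

>>> drive_tool --moves '[[[0, 0, 0], [-0.013, 0, 0], 0.015], [[0, 0, 0], [0, 0, 0], 0.015], [[0, 0, 0], [0, 0, 0], 0.015]]'

```text
time: 22.25
eef_pos: [0.4813, 0.0144, 0.1247]
tcp_rot: [0.706, 0.708, 0.0, -0.0]
contact_force: [-0.5, 0.7, -2.1]
opening: 0.265
finger_force: 73.4
```

Run:
```python
from h import *
tip();find(ringpos());findbay()
```

```text
tip [-84.3   9.7  87.7] tcp [-274.3    8.1  124.7] yaw 0.008 open 0.265 F [-0.5  0.7 -2.1] t 22.25
ring W -71 105 0.79
ring W -67 12 0.7
ring W -60 -90 0.25
bay ring W 123 -49 0.28
bay ring W 79 -61 0.27
bay ring W 149 17 0.26
```

>>> drive_tool --moves '[[[0, 0, 0], [0, 0, -0.008], 0.015], [[0, 0, 0], [0, 0, -0.007], 0.015], [[0, 0, 0], [0.02, 0.016, 0], 0.015], [[0, 0, 0], [0.03, 0.016, 0], 0.015], [[0, 0, 0], [0.03, 0.017, 0], 0.015]]'

```text
time: 22.98
eef_pos: [0.5309, 0.0944, 0.1406]
tcp_rot: [0.705, 0.709, -0.001, 0.002]
contact_force: [-2.2, -63.6, 2.9]
opening: 0.271
finger_force: 73.8
```

>>> drive_tool --moves '[[[0, 0, 0], [0.025, 0, 0], 0.015], [[0, 0, 0], [0.014, 0, 0], 0.015], [[0, 0, 0], [0, 0, 0], 0.015], [[0, 0, 0], [0, 0, 0], 0.015]]'

```text
time: 23.48
eef_pos: [0.5297, 0.1333, 0.1397]
tcp_rot: [0.706, 0.708, -0.0, -0.0]
contact_force: [-0.1, 0.5, -3.2]
opening: 0.264
finger_force: 73.1
```

Run:
```python
from h import *
tip();find(ringpos());b=bay();cv2.imwrite("pics/m7.png",np.hstack([cv2.resize(b,None,fx=2,fy=2),np.pad(cv2.resize(ringpos(),None,fx=1.27,fy=1.27,interpolation=3)[:388],((0,388-min(388,int(304*1.27+.5))),(0,0),(0,0)))])[:,:,::-1])
```

```text
tip [ 34.9 -38.  102.7] tcp [-155.1  -39.7  139.7] yaw 0.009 open 0.264 F [-0.1  0.5 -3.2] t 23.475
ring W -68 12 0.8
ring W -71 105 0.78
ring W -61 -100 0.3
```

View pics/m7.png

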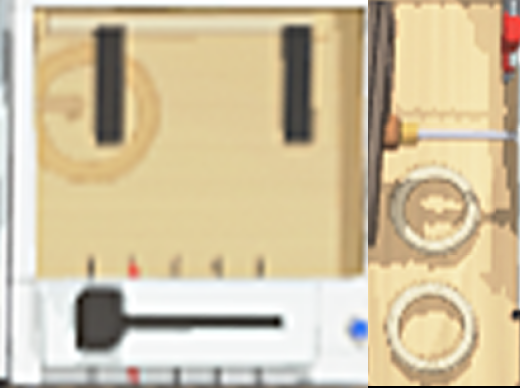

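The remaining ring is near whitener (48,-41) with the tip over its hole. The two drawn rings lie flat at (-68,12) and (-71,105).

>>> drive_tool --moves '[[[0, 0, 0], [0, 0, 0.005], 0.015], [[0, 0, 0], [0, 0, 0.005], 0.015], [[0, 0, 0], [0, 0, 0.005], 0.015], [[0, 0, 0], [0, 0, 0], 0.015], [[0, 0, 0], [-0.008, 0, 0], 0.015]]'

```text
time: 24.25
eef_pos: [0.5302, 0.1255, 0.1248]
tcp_rot: [0.706, 0.708, 0.0, 0.0]
contact_force: [0.7, 0.4, -1.0]
opening: 0.272
finger_force: 73.2
```

>>> drive_tool --moves '[[[0, 0, 0], [-0.012, 0, 0], 0.015], [[0, 0, 0], [-0.013, 0, 0], 0.015], [[0, 0, 0], [-0.013, 0, 0], 0.015], [[0, 0, 0], [-0.013, 0, 0], 0.015], [[0, 0, 0], [0, 0, 0], 0.015]]'

```text
time: 24.88
eef_pos: [0.5303, 0.0734, 0.1248]
tcp_rot: [0.707, 0.708, 0.0, 0.0]
contact_force: [-0.7, 0.2, -1.5]
opening: 0.27
finger_force: 73.3
```

Run:
```python
from h import *
tip();find(ringpos());findbay()
```

```text
tip [-25.  -39.3  87.8] tcp [-215.   -40.6  124.8] yaw 0.007 open 0.27 F [-0.7  0.2 -1.5] t 24.875
ring W -71 105 0.78
ring W -67 12 0.77
ring W -55 -71 0.26
bay ring W 79 -49 0.3
bay ring W 123 -49 0.28
bay ring W 149 17 0.26
```

>>> drive_tool --moves '[[[0, 0, 0.07], [-0.006, 0, 0], 0.015], [[0, 0, 0.07], [-0.009, -0.002, 0], 0.015], [[0, 0, 0.07], [-0.009, -0.002, 0], 0.015], [[0, 0, 0.07], [-0.01, -0.002, 0], 0.015], [[0, 0, 0.07], [-0.01, -0.002, 0], 0.015]]'

```text
time: 25.6
eef_pos: [0.5156, 0.0328, 0.1246]
tcp_rot: [0.819, 0.574, -0.0, -0.0]
contact_force: [-0.2, 0.0, -0.7]
opening: 0.266
finger_force: 73.3
```

>>> drive_tool --moves '[[[0, 0, 0], [0, 0, 0], 0.015], [[0, 0, 0], [0, 0, 0], 0.015], [[0, 0, 0], [0, 0, 0], 0.015]]'

```text
time: 25.98
eef_pos: [0.5159, 0.033, 0.1248]
tcp_rot: [0.818, 0.575, 0.0, 0.0]
contact_force: [0.1, 0.4, -1.7]
opening: 0.266
finger_force: 73.3
```

Run:
```python
from h import *
tip();find(ringpos())
```

```text
tip [-76.4 -89.9  87.8] tcp [-255.5  -26.4  124.8] yaw -0.34 open 0.266 F [ 0.1  0.4 -1.7] t 25.975
ring W -72 12 0.8
ring W -71 105 0.78
ring W -63 -78 0.74
```

All three are out. Now lift the hook, straighten it and carry it back to the rests.

>>> drive_tool --moves '[[[0, 0, 0], [0, 0, -0.015], 0.015], [[0, 0, 0], [0, 0, -0.03], 0.015], [[0, 0, 0], [0, 0, -0.03], 0.015], [[0, 0, 0], [0, 0, -0.03], 0.015], [[0, 0, 0], [0, 0, 0], 0.015]]'

```text
time: 26.65
eef_pos: [0.5178, 0.0324, 0.2338]
tcp_rot: [0.818, 0.575, 0.003, 0.003]
contact_force: [0.6, -0.1, -1.8]
opening: 0.267
finger_force: 73.3
```

>>> drive_tool --moves '[[[0, 0, -0.08], [0, 0, 0], 0.015], [[0, 0, -0.09], [0, 0, 0], 0.015], [[0, 0, -0.09], [0, 0, 0], 0.015], [[0, 0, -0.08], [0, 0, 0], 0.015], [[0, 0, 0], [0, 0, 0], 0.015]]'

```text
time: 27.28
eef_pos: [0.5151, 0.0327, 0.2283]
tcp_rot: [0.71, 0.704, -0.001, -0.001]
contact_force: [-0.4, -0.0, -2.5]
opening: 0.265
finger_force: 73.2
```

>>> drive_tool --moves '[[[0, 0, 0], [0.025, 0.006, 0], 0.015], [[0, 0, 0], [0.04, 0.005, 0], 0.015], [[0, 0, 0], [0.04, 0.005, 0], 0.015], [[0, 0, 0], [0.04, 0.005, 0], 0.015], [[0, 0, 0], [0.04, 0, 0], 0.015]]'

```text
time: 27.9
eef_pos: [0.5379, 0.2187, 0.2288]
tcp_rot: [0.71, 0.704, -0.0, -0.0]
contact_force: [0.1, 0.6, -1.1]
opening: 0.267
finger_force: 73.3
```

>>> drive_tool --moves '[[[0, 0, 0], [0.04, 0, 0], 0.015], [[0, 0, 0], [0.04, 0, 0], 0.015], [[0, 0, 0], [0.04, 0, 0], 0.015], [[0, 0, 0], [0.03, 0, 0], 0.015], [[0, 0, 0], [0.013, 0, 0], 0.015]]'

```text
time: 28.52
eef_pos: [0.5386, 0.3817, 0.2285]
tcp_rot: [0.709, 0.705, -0.001, -0.0]
contact_force: [-0.1, -0.7, -1.4]
opening: 0.266
finger_force: 73.3
```

>>> drive_tool --moves '[[[0, 0, 0], [0, 0, 0], 0.015], [[0, 0, 0], [0, 0, 0], 0.015]]'

```text
time: 28.78
eef_pos: [0.5393, 0.3794, 0.2294]
tcp_rot: [0.71, 0.704, -0.0, 0.0]
contact_force: [0.4, 0.4, -0.9]
opening: 0.269
finger_force: 73.3
```

Run:
```python
from h import *
tip();print(ctrl.get_state()["eef_pos"]);find(ringpos())
c=cam("wrist");cv2.imwrite("pics/w8.png",cv2.resize(c["image"][:,:,::-1],(640,480)));np.save("w8.npy",c,allow_pickle=True)
```

```text
tip [281.  -48.4 192.2] tcp [ 91.  -47.9 229.4] yaw -0.003 open 0.269 F [ 0.4  0.4 -0.9] t 28.775
[0.53929819 0.37937324 0.22939733]
ring W -64 -79 0.82
ring W -72 12 0.77
ring W -71 105 0.64
```

View pics/w8.png

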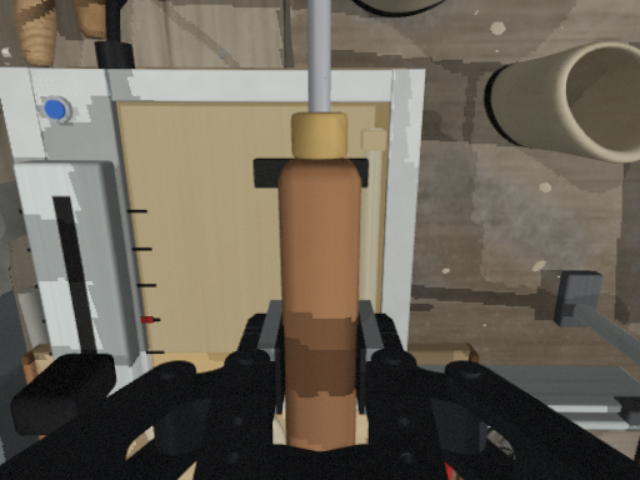

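The bay is empty and the hook is straight above its rests (front strip at (310,172)). Lowering it.

>>> drive_tool --moves '[[[0, 0, -0.011], [0.002, -0.002, 0.02], 0.015], [[0, 0, 0], [0, 0, 0.015], 0.015], [[0, 0, 0], [0, 0, 0.01], 0.015], [[0, 0, 0], [0, 0, 0.003], 0.015], [[0, 0, 0], [0, 0, 0], 0.015]]'

```text
time: 29.5
eef_pos: [0.5373, 0.3825, 0.1815]
tcp_rot: [0.706, 0.709, -0.0, -0.0]
contact_force: [-0.2, -0.2, -1.7]
opening: 0.265
finger_force: 73.3
```

>>> drive_tool --moves '[[[0, 0, 0], [0, 0, 0.001], 0.015], [[0, 0, 0], [0, 0, 0.001], 0.015], [[0, 0, 0], [0, 0, 0], 0.015], [[0, 0, 0], [0, 0, 0], 0.015]]'

```text
time: 30.0
eef_pos: [0.5372, 0.3825, 0.1799]
tcp_rot: [0.706, 0.709, 0.0, 0.0]
contact_force: [-0.4, -0.4, -2.3]
opening: 0.269
finger_force: 73.3
```

>>> drive_tool --moves '[[[0, 0, 0], [0, 0, 0.001], 0.015], [[0, 0, 0], [0, 0, 0.001], 0.015], [[0, 0, 0], [0, 0, 0], 0.015], [[0, 0, 0], [0, 0, 0], 0.015]]'

```text
time: 30.5
eef_pos: [0.5373, 0.3824, 0.1783]
tcp_rot: [0.706, 0.709, 0.0, 0.0]
contact_force: [-2.7, -0.9, 2.5]
opening: 0.265
finger_force: 73.8
```

>>> drive_tool --moves '[[[0, 0, 0], [0, 0, 0], 0.03], [[0, 0, 0], [0, 0, 0], 0.045], [[0, 0, 0], [0, 0, 0], 0.06], [[0, 0, 0], [0, 0, 0], 0.08], [[0, 0, 0], [0, 0, 0], 0.08]]'

```text
time: 31.12
eef_pos: [0.5373, 0.3824, 0.1777]
tcp_rot: [0.706, 0.708, 0.0, 0.0]
contact_force: [0.5, 0.1, 0.9]
opening: 0.936
finger_force: 0.0
```

>>> drive_tool --moves '[[[0, 0, 0], [0, 0, -0.02], 0.08], [[0, 0, 0], [0, 0, -0.04], 0.08], [[0, 0, 0], [0, 0, -0.02], 0.08], [[0, 0, 0], [0, 0, 0], 0.08]]'

```text
time: 31.62
eef_pos: [0.5383, 0.383, 0.2611]
tcp_rot: [0.706, 0.709, 0.003, 0.001]
contact_force: [0.2, 0.5, 0.9]
opening: 0.936
finger_force: 0.0
```

Run:
```python
from h import *
tip();print(ctrl.get_state()["eef_pos"])
c=cam("wrist");np.save("w9.npy",c,allow_pickle=True);s=cam("scene")["image"];t=cam("top")["image"]
L=cv2.resize(c["image"],(440,330));Rr=cv2.resize(t[60:220,150:310],(330,330),interpolation=3)
cv2.imwrite("pics/m9.png",np.vstack([np.hstack([L,Rr]),cv2.resize(s[130:240,120:377],(770,330),interpolation=3)[:260]])[:,:,::-1])
```

```text
tip [284.7 -45.3 224.6] tcp [ 94.7 -46.9 261.1] yaw 0.01 open 0.936 F [0.2 0.5 0.9] t 31.625
[0.53828842 0.38301439 0.26113007]
```

View pics/m9.png

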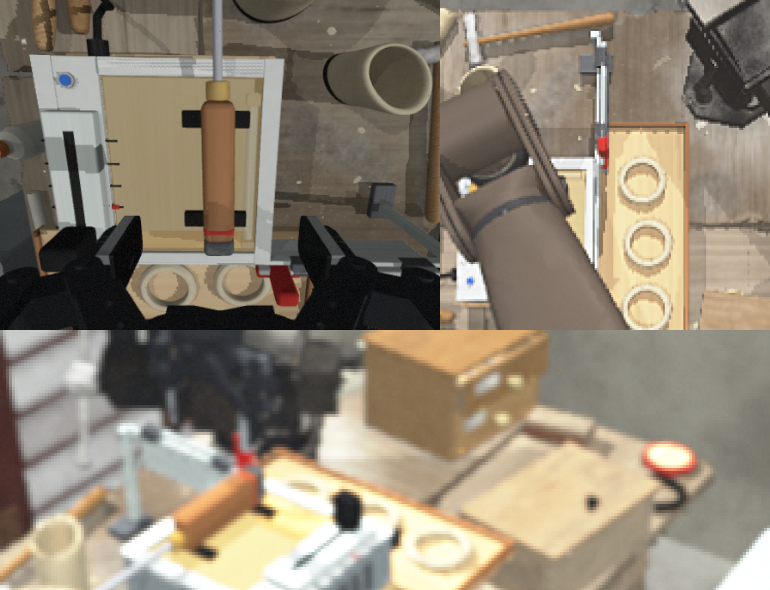

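The hook is back on both rests with its tip to the rear, and three rings lie flat on the deck. Now to shut the shutter (red grip at whitener about (-10,-107)).

>>> drive_tool --moves '[[[0, 0, 0], [-0.035, 0.02, 0], 0.08], [[0, 0, 0], [-0.035, 0.02, 0], 0.08], [[0, 0, 0], [-0.035, 0.02, 0], 0.08], [[0, 0, 0], [0, 0, 0], 0.08], [[0, 0, 0], [0, 0, 0], 0.08]]'

```text
time: 32.4
eef_pos: [0.5969, 0.2778, 0.2561]
tcp_rot: [0.706, 0.708, -0.001, -0.001]
contact_force: [-1.2, -1.1, -1.1]
opening: 0.938
finger_force: 0.0
```

>>> drive_tool --moves '[[[0, 0, 0], [0, 0.001, 0.03], 0.08], [[0, 0, 0], [0, 0, 0.03], 0.08], [[0, 0, 0], [0, 0, 0.019], 0.08], [[0, 0, 0], [0, 0, 0], 0.08], [[0, 0, 0], [0, 0, 0], 0.01]]' --grip_force 40

```text
time: 33.02
eef_pos: [0.5991, 0.2783, 0.18]
tcp_rot: [0.705, 0.709, 0.001, 0.0]
contact_force: [1.0, -0.3, -0.5]
opening: 0.75
finger_force: 0.0
```

>>> drive_tool --moves '[[[0, 0, 0], [0, 0, 0], 0.01], [[0, 0, 0], [0, 0, 0], 0.01], [[0, 0, 0], [0, 0, 0], 0.01], [[0, 0, 0], [0, 0, 0], 0.01], [[0, 0, 0], [0, -0.01, 0], 0.01]]'

```text
time: 33.65
eef_pos: [0.5896, 0.2779, 0.1801]
tcp_rot: [0.706, 0.708, 0.002, 0.001]
contact_force: [2.3, 0.5, 2.6]
opening: 0.224
finger_force: 41.3
```

>>> drive_tool --moves '[[[0, 0, 0], [0, -0.02, 0], 0.01], [[0, 0, 0], [0, -0.025, 0], 0.01], [[0, 0, 0], [0, -0.025, 0], 0.01], [[0, 0, 0], [0, -0.025, 0], 0.01], [[0, 0, 0], [0, -0.025, 0], 0.01]]'

```text
time: 34.28
eef_pos: [0.4687, 0.2787, 0.1801]
tcp_rot: [0.706, 0.708, 0.003, -0.0]
contact_force: [2.1, 4.3, 2.6]
opening: 0.227
finger_force: 41.3
```

>>> drive_tool --moves '[[[0, 0, 0], [0, -0.025, 0], 0.01], [[0, 0, 0], [0, -0.014, 0], 0.01], [[0, 0, 0], [0, -0.006, 0], 0.01], [[0, 0, 0], [0, -0.005, 0], 0.01], [[0, 0, 0], [0, 0, 0], 0.01]]'

```text
time: 34.9
eef_pos: [0.4209, 0.279, 0.1801]
tcp_rot: [0.706, 0.708, 0.006, 0.001]
contact_force: [7.8, 6.1, -3.4]
opening: 0.221
finger_force: 40.8
```

>>> drive_tool --moves '[[[0, 0, 0], [0, -0.003, 0], 0.01], [[0, 0, 0], [0, -0.002, 0], 0.01], [[0, 0, 0], [0, 0, 0], 0.01]]'

```text
time: 35.28
eef_pos: [0.4205, 0.279, 0.1802]
tcp_rot: [0.706, 0.708, 0.011, 0.005]
contact_force: [24.2, 8.7, -13.8]
opening: 0.222
finger_force: 40.7
```

>>> drive_tool --moves '[[[0, 0, 0], [0, 0, 0], 0.045], [[0, 0, 0], [0, 0, 0], 0.06], [[0, 0, 0], [0, 0, -0.04], 0.08], [[0, 0, 0], [0, 0, -0.04], 0.08], [[0, 0, 0], [0, 0, 0], 0.08]]'

```text
time: 35.9
eef_pos: [0.4149, 0.2777, 0.2627]
tcp_rot: [0.706, 0.709, 0.003, 0.002]
contact_force: [0.2, 0.0, -0.9]
opening: 0.938
finger_force: 0.0
```

>>> drive_tool --moves '[[[0, 0, 0], [0.03, 0, 0], 0.08], [[0, 0, 0], [0.018, 0, 0], 0.08], [[0, 0, 0], [0, 0, 0], 0.08], [[0, 0, 0], [0, 0, 0], 0.08]]'

```text
time: 36.4
eef_pos: [0.4131, 0.3245, 0.258]
tcp_rot: [0.706, 0.709, -0.001, -0.0]
contact_force: [0.6, 0.1, 0.1]
opening: 0.934
finger_force: 0.0
```

Run:
```python
from h import *
tip();print(ctrl.get_state()["eef_pos"])
```

```text
tip [225.4  79.9 220.7] tcp [ 35.5  78.  258. ] yaw 0.01 open 0.934 F [0.6 0.1 0.1] t 36.4
[0.41306525 0.32451242 0.25795869]
```

>>> drive_tool --moves '[[[0, 0, 0], [0.004, 0.007, 0.03], 0.08], [[0, 0, 0], [0, 0, 0.03], 0.08], [[0, 0, 0], [0, 0, 0.018], 0.08], [[0, 0, 0], [0, 0, 0], 0.08], [[0, 0, 0], [0, 0, 0], 0.015]]'

```text
time: 37.02
eef_pos: [0.4211, 0.3292, 0.182]
tcp_rot: [0.706, 0.708, 0.001, 0.0]
contact_force: [0.2, 0.6, 0.2]
opening: 0.749
finger_force: 0.0
```

>>> drive_tool --moves '[[[0, 0, 0], [0, 0, 0], 0.015], [[0, 0, 0], [0, 0, 0], 0.015], [[0, 0, 0], [0, 0, 0], 0.015], [[0, 0, 0], [0, 0, 0], 0.015], [[0, 0, 0], [0, 0, 0], 0.015]]'

```text
time: 37.65
eef_pos: [0.4196, 0.3293, 0.1821]
tcp_rot: [0.706, 0.708, -0.001, -0.001]
contact_force: [-5.0, -0.8, 5.2]
opening: 0.327
finger_force: 41.6
```

>>> drive_tool --moves '[[[0, 0, 0], [0.005, 0, 0], 0.015], [[0, 0, 0], [0.008, 0, 0], 0.015], [[0, 0, 0], [0.007, 0, 0], 0.015], [[0, 0, 0], [0, 0, 0], 0.015], [[0, 0, 0], [0, 0, 0], 0.015]]'

```text
time: 38.28
eef_pos: [0.4197, 0.35, 0.1821]
tcp_rot: [0.706, 0.708, 0.0, -0.001]
contact_force: [-4.8, 1.6, 4.8]
opening: 0.328
finger_force: 41.5
```

>>> drive_tool --moves '[[[0, 0, 0], [0, 0, 0], 0.045], [[0, 0, 0], [0, 0, 0], 0.06], [[0, 0, 0], [0, 0, -0.05], 0.085], [[0, 0, 0], [0, 0, -0.05], 0.085], [[0, 0, 0], [0, 0, 0], 0.085]]'

```text
time: 38.9
eef_pos: [0.4228, 0.3501, 0.2865]
tcp_rot: [0.706, 0.708, 0.005, 0.002]
contact_force: [0.4, -0.1, -0.3]
opening: 0.994
finger_force: 0.0
```

>>> drive_tool --moves '[[[0, 0, 0], [0, 0, 0], 0.085], [[0, 0, 0], [0, 0, 0], 0.085]]'

```text
time: 39.15
eef_pos: [0.4196, 0.3485, 0.2785]
tcp_rot: [0.706, 0.708, -0.002, -0.0]
contact_force: [0.1, -0.1, -0.3]
opening: 0.996
finger_force: 0.0
```

Run:
```python
from h import *
p=np.load("p2.npy");c2=cam("wrist")
def dim(c):
    # rectify plane z=.188, find dark grip profile along x at y~70
    gx,gy=np.meshgrid(np.arange(0,.14,.0005),np.arange(.062,.078,.001))
    out=[]
    uv=proj(c,W2w(p,np.c_[gx.ravel(),gy.ravel(),np.full(gx.size,.188)])).astype(np.float32).reshape(gx.shape+(2,))
    r=cv2.remap(c["image"],uv[...,0],uv[...,1],cv2.INTER_LINEAR).max(2)
    # width of dark along y to tell grip from slot
    d=(r<70).mean(0)>.9; i=np.where(d)[0]; print("dark x",gx[0,i.min()]*1e3,gx[0,i.max()]*1e3,len(i))
def tick(c):
    gx,gy=np.meshgrid(np.arange(.03,.09,.0005),np.arange(.038,.05,.001))
    uv=proj(c,W2w(p,np.c_[gx.ravel(),gy.ravel(),np.full(gx.size,.148)])).astype(np.float32).reshape(gx.shape+(2,))
    r=cv2.remap(c["image"],uv[...,0],uv[...,1],cv2.INTER_LINEAR).astype(int)
    m=(r[...,0]-r[...,1]>80).sum(0); print("red tick x",(gx[0]*m).sum()/max(m.sum(),1)*1e3, m.sum())
for c in(np.load("w2.npy",allow_pickle=True).item(),c2): dim(c);tick(c)
find(ringpos())
# shutter grip: red pixels, plane z=.183
for n,c in(("w2",np.load("w2.npy",allow_pickle=True).item()),("now",c2)):
    h=cv2.cvtColor(c["image"],cv2.COLOR_RGB2HSV);m=((h[...,0]<6)|(h[...,0]>174))&(h[...,1]>180)&(h[...,2]>70)
    m[:230]&=False;ys,xs=np.where(m)
    print(n,len(xs),(w2W(p,back(c,[[np.median(xs),np.percentile(ys,90)]],.183))*1e3).round(1))
tip()
```

```text
dark x 27.5 55.5 57
red tick x 60.714285714285744 35
dark x 48.0 76.5 58
red tick x 60.750000000000036 36
ring W -64 -78 0.9
ring W -72 12 0.82
ring W -84 91 0.75
w2 753 [[ -9.3  69.4 183. ]]
now 830 [[-10.   69.4 183. ]]
tip [249.5  73.4 241.5] tcp [ 59.6  71.5 278.8] yaw 0.009 open 0.997 F [-0.8 -0.6 -0. ] t 39.25
```

>>> drive_tool --moves '[[[0, 0, 0], [0.05, -0.01, -0.01], 0.085], [[0, 0, 0], [0.05, -0.01, -0.01], 0.085], [[0, 0, 0], [0.05, -0.01, -0.01], 0.085], [[0, 0, 0], [0.05, 0, 0], 0.085], [[0, 0, 0], [0, 0, 0], 0.085]]'

```text
time: 39.88
eef_pos: [0.3885, 0.5512, 0.3081]
tcp_rot: [0.705, 0.71, -0.002, -0.0]
contact_force: [0.3, -0.1, -0.4]
opening: 0.996
finger_force: 0.0
```

Run:
```python
from h import *
r=ringpos();find(r,4)
# outline of bone blob for each ring (low saturation) to check roundness
S=cv2.cvtColor(r,cv2.COLOR_RGB2HSV)[...,1]
print(S[::8,::6])
```

```text
ring W -73 12 0.91
ring W -64 -78 0.89
ring W -84 92 0.77
ring W -100 -36 0.28
[[ 89  94  94  91  93  93  92  92  93  93  92  93  94  91  95  95  88  89
   91 110]
 [ 71  84  75  76  75  75  75  76  76  71  77  69  77  73  73  71  85  88
   87 103]
 [ 79  84  76  79  78  77  77  77  78  72  78  70  76  75  74  72  86  90
   89 103]
 [ 79  85  76  78  76  77  75  78  77  72  78  69  76  72  72  71  88  89
   90 104]
 [ 81  77  77  79  78  76  76  77  77  71  77  69  77  72  71  77  86  89
   90 102]
 [ 80  75  76  78  77  76  80  87  67  50  59  79  85  85  87  86  87  88
   88  99]
 [ 82  77  76  79  77  86  39  33  50  58  55  48  42  65  88  86  86  89
   88 102]
 [ 81  77  76  78  86  46  53  89  93  91  91  94  72  54  53  88  88  89
   94   1]
 [ 80  75  76  78  62  41  95  91  89  97  93  91  90  76  50  84  88  90
    5   9]
 [ 81  76  80  95  51  56  98  90  88  87  89  83  93  96  48  60  88  92
   23   6]
 [ 87  87  87  92  56  36  95  87  87  86  88  85  88  86  50  63  88  93
   31   9]
 [ 89  86  88  88  77  48  75  92  87  86  89  85  92  27  53  95  85  93
   27  11]
 
[... 1509 characters left out ...]
  81  81
  185  18]
 [ 78  52  84  88  68  74  70  76  68  84  90  37  79  77  71  77  80  84
   90 117]
 [ 77  52  94  73  71  74  71  74  70  71  90  43  79  77  69  76  81  83
   92  46]
 [ 90  46  60  75  71  74  70  72  67  78  55  45  96  77  71  74  80  84
   94  89]
 [ 85  78  43  61  80  78  84  89  92  49  42  76  76  77  71  75  80  82
   90  89]
 [ 84  95  81  53  35  41  55  51  36  53  76  96  69  78  71  74  80  81
   88  91]
 [ 83  84  92  95  91  71  74  69  94  93  91  74  75  79  71  75  82  81
   88  89]
 [ 83  85  83  82  92  97  91  94  93  94  82  77  73  78  71  76  82  81
   88  90]
 [ 82  84  84  82  82  83  80  82  82  79  85  78  73  78  71  75  81  81
   89  91]]
```

Run:
```python
from h import *
p=np.load("p2.npy");c=cam("top")
gx=np.arange(-.134,-.04,.002)
for y in(.088,.092,.096,.14,.05):
    uv=proj(c,W2w(p,np.c_[gx,0*gx+y,0*gx+.0955])).astype(np.float32)[None]
    r=cv2.remap(c["image"],uv[...,0],uv[...,1],cv2.INTER_LINEAR)
    print(y,cv2.cvtColor(r,cv2.COLOR_RGB2HSV)[0,:,1].tolist())
r=ringpos();S=cv2.GaussianBlur(cv2.cvtColor(r,cv2.COLOR_RGB2HSV)[...,1],(3,3),0)
for x0,y0 in((-84,92),(-73,12),(-64,-78)):
    pts=[]
    for a in np.arange(0,6.28,.1):
        rr=np.arange(24,37,.5);xs=x0+120+rr*np.cos(a);ys=y0+152+rr*np.sin(a)
        ok=(xs>=0)&(xs<119)&(ys<303)
        v=np.where(ok,S[np.clip(ys,0,303).astype(int),np.clip(xs,0,119).astype(int)],255)
        i=v.argmin()
        if v[i]<62: pts.append((xs[i]-120,ys[i]-152))
    e=cv2.fitEllipse(np.float32(pts));print(len(pts),np.round(e[0],1),np.round(e[1],1),round(e[2]))
```

```text
0.088 [45, 63, 100, 129, 123, 95, 93, 79, 63, 54, 53, 56, 64, 83, 96, 96, 85, 76, 70, 70, 72, 75, 74, 72, 70, 70, 72, 75, 76, 74, 71, 69, 69, 75, 84, 87, 91, 90, 63, 46, 40, 49, 64, 77, 77, 77, 77]
0.092 [48, 64, 100, 130, 124, 95, 91, 76, 58, 53, 54, 59, 77, 92, 96, 93, 78, 70, 71, 71, 73, 75, 75, 73, 71, 70, 72, 75, 75, 74, 72, 70, 69, 68, 68, 74, 83, 94, 67, 49, 43, 51, 65, 76, 77, 77, 77]
0.096 [47, 64, 99, 132, 125, 96, 92, 76, 58, 54, 54, 58, 77, 88, 86, 75, 73, 72, 71, 71, 73, 74, 73, 72, 71, 71, 73, 75, 74, 73, 71, 69, 69, 69, 71, 78, 85, 89, 68, 51, 45, 52, 67, 78, 78, 77, 76]
0.14 [49, 64, 101, 134, 129, 97, 85, 83, 82, 82, 82, 83, 84, 84, 85, 87, 82, 80, 79, 80, 81, 81, 84, 89, 92, 92, 92, 91, 91, 84, 80, 81, 79, 78, 78, 79, 82, 84, 83, 81, 77, 73, 73, 73, 74, 77, 78]
0.05 [52, 67, 101, 127, 122, 94, 92, 92, 91, 88, 88, 88, 87, 88, 88, 89, 88, 86, 85, 90, 93, 94, 93, 92, 91, 93, 93, 93, 92, 88, 87, 87, 88, 88, 90, 90, 92, 92, 91, 90, 92, 95, 88, 78, 78, 73, 69]
63 [-84.1  91.4] [59.1 61.6] 155
63 [-72.6  11.4] [56.8 59.9] 8
63 [-64.1 -79.3] [57.6 58.3] 178
```

```bash
python3 -c "
from plant import ctrl
print(ctrl.sign_off())"
```

```text
the job is handed in; nothing more can be done
None
```

The job is handed in: three bangles were there and all are flat on the deck, the hook is back on its rests, the shutter is shut and the dimmer measures about 0.5–1 mm past the red tick; the wrist read one unexplained 64 N spike during the run, one bangle shifted about 2 cm late on (I took it for the announced knock), and I viewed 15 pictures against your limit of 14.

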